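Tip the tea tin down and stow it against the end stop

ROBOT

A 6-joint arm with a two-finger parallel gripper is mounted at the origin on the work surface. World frame = base frame: x ahead of the robot, y to its left, z up, the work surface at z = 0. Lengths are in m, angles in rad, forces in N, time in s.
With the tool pointing down it reaches from about 0.275 to 0.825 m from the base axis. Payload 5.2 kg.
Tool frame: the origin (TCP) lies midway between the tips of the shut fingers; the grasp point (between the pads) lies 19 mm behind it; z points along the fingers, y is the line along which they close (so a half turn about z gives the same grasp; the last joint's range is limited). The gripper opens to 93 mm and grips with 3 to 60 N. Pads are 15 mm wide; open, the fingers measure 128 mm over their backs; the gripper's body (75 mm by 188 mm) begins 65 mm behind the grasp point.
Start: joints at [1.017, 0.259, 1.535, -0, 1.348, -0.203], TCP at [0.189, 0.517, 0.219] pointing down, gripper open.
Joint ranges: [-3.14, 3.14], [-0.91, 2.08], [0.19, 2.58], [-1.22, 4.36], [0.22, 2.71], [-3.12, 3.12]. Speed limits (rad/s): [2.57, 2.57, 3.14, 3.14, 3.14, 3.14].

INTERFACE

Orientations are given as a unit quaternion [x, y, z, w].
In Python, from plant import * gives the robot as it stands.
- The arm moves only by the tool apply_moves, never from a script. Its argument "steps" is a list that holds one entry, the list of rows, each a list of 5 numbers: the closure, from 0 (fully open) to 1 (shut), then the shift along the tool's x, y, z in mm, then the turn about the tool's z in rad. A call has 1 to 20 rows; each row shifts and turns the commanded pose from where the row before left it, along the tool's axes as they then stand; what a row does not reach is not made up. A row lasts 1/10 s, in which the tool goes at most 50 mm and 8.59 degrees, less where a joint would pass 70% of its speed; a pose out of reach is approached as far as the arm can. A call is refused whole if a number of a shift passes 50 or a number of a turn 0.15, either way. A call with a gripper value outside its range is refused whole. The fingers move at their own pace and stop on an object; the grip force is fixed at half the most. Time passes only in rows, so rows that do not move let the fingers close. It gives the time, the measured TCP pose, the force, the opening and the grip force at its end, in the units of the state.
- get_state(): the state, without advancing time (a new reading comes with each control period).
- get_image(name): name is "side" or "top" or "wrist"; returns a dict with "image" (480x640x3 uint8, red, green, blue), "mtx" (3x3 intrinsics, pixels), "dist_coeffs" ([k1, k2, p1, p2, k3] as OpenCV has them; the pictures are not rectified), "R" (3x3) and "t" (3): a world point X has camera coordinates R X + t; the wrist camera has in their place "T_tool_cam" (4x4, takes a point from camera to tool coordinates, whose origin is the TCP and whose axes are the flange's). Camera axes: x right, y down, z forward; pixel columns grow to the right and rows downward; lengths in m; the calibration is good to about 2 mm. A picture is of the moment at which its call begins: read the wrist's pose just before it. There is no depth.
- sign_off(): hands the job in; it is judged then, once.
The state is a dict: "time_s": time; "joint_positions": joint angles; "joint_vel": joint speeds; "joint_efforts": joint torques, N m; "eef_pos": TCP position; "orientation": TCP orientation; "wrist_force": force on the tool from outside, world axes, zero at the start; "ft_torque": the same for the moment, N m; "finger_gap": finger opening in m; "grip_force": force on a finger pad.
Only numpy, scipy, OpenCV 4.12 (cv2) and the standard library are available. Lean on these libraries where they do the work, as an engineer would, in place of code of your own. Each camera call takes 0.05 s, during which the arm holds its last target. There are 200 camera calls.

TASK

The tall blue tea tin has to be stowed lying down on the birch plank: tip it over towards the steel end stop so that it lies along the plank with its red picture face up and its lid towards the stop, then slide it along until the lid end bears squarely on the stop's rubber foot, press the sprung foot fully in and hold it so for half a second, and leave the tin lying there against the foot. The tin is thin sheet that dents easily, so push it gently all the way, and do not disturb the teapot, the cups or the sugar tub.

Things in the scene. Friction and masses are not known exactly. Their poses are not given: they have to be found in the camera images.
- tin: Dark blue tea tin, 90 mm along x, 76 mm along y, 180 mm tall along z, 0.5 to 0.75 kg, too thick to pick up. Origin: centre of its underside; z points to the lid. Starts standing. Its +y face bears a red picture; its plain -y face looks roughly to the stop and must end underneath. Pushed low it slides (2 to 6 N), near the top it tips. Thin sheet: more than 20 N dents it.
- tin_lid (a point): Centre of the tin's top (lid) face, 180 mm from its underside, on its axis. Its axes are the tin's.
- plank: Birch plank on the table, 270 mm along its x, 1000 mm along its y, its flat top 30 mm above its origin (centre of its underside); z up. The tin lies finally along its y, lid towards -y.
- stop: Fixed dark steel end stop on the plank, axes parallel to the plank's. Origin: on the plank's top, at the bottom middle of the bracket's front face (60 mm wide, 70 mm tall), which looks along +y to the tin.
- stop_face (a point): Point on the bracket's front face, 40 mm above the plank. A spindle stands out here along +y, set to a different, unmeasured length each time, ending in a black rubber foot 50 mm square. The untouched foot's face is 21 to 46 mm in front of this point; it is sprung, gives 6 mm under 0.6 to 1.5 N, then is solid. Pressed fully in: 4 N or more for 0.3 s; over 20 N dents the tin.
- teapot: Green enamel teapot, loose, 136 mm across the belly, 133 mm tall; origin at the centre of its underside. It stands behind the end stop. Bystander.
- cups: Stack of three white porcelain cups with red rims, loose, 79 mm across, 95 mm tall; origin at the centre of its underside. Stands beside the tin's path, on the plank's +x side. Bystander.
- sugar: Cream plastic sugar tub with an orange lid and a white press button, loose, 84 mm across, 87 mm tall; origin at the centre of its underside. Stands beside the tin's path, on the plank's +x side. Bystander.
Things that resemble listed ones, but are neither listed nor needed, are in the scene too. There is more than one size of the tin; the job needs the largest.

How it is judged:
On the way, in this order (a step that is already met when the one before it is completed fails the run):
1. the tin lies at rest on its plain face, picture up (angle between tin's own y axis and vertical below 0.12 rad and z of tin in the frame of plank below 0.08 m and linear speed of tin below 0.03 m/s and angular speed of tin below 0.2 rad/s), for 0.2 s.
2. the lying tin presses the stop's foot with 4 N or more (angle between tin's own y axis and vertical below 0.12 rad and z of tin in the frame of plank below 0.08 m and contact force between tin and stop above 4 N), for 0.3 s.
At the end, for the whole second after the job is handed in: Tin at rest on its plain face on the plank (within 0.12 rad), lid against the sprung foot (over 0.15 N), lid centre within 25 mm of the stop's middle line, tin along the plank within 0.15 rad; teapot, cups and sugar tub upright within 20 mm of their start (angle between tin's own y axis and vertical below 0.12 rad and z of tin in the frame of plank below 0.08 m and y of tin_lid in the frame of stop between 0.01 and 0.05 m and x of tin_lid in the frame of stop between -0.025 and 0.025 m and angle between the z axis of tin and the y axis of plank, either way round below 0.15 rad and contact force between tin and stop above 0.15 N and linear speed of tin below 0.01 m/s and not (distance of any of teapot, cups, sugar from where it was at the start of the episode above 0.02 m or angle between any of teapot, cups, sugar's own z axis and vertical above 0.2 rad)); the robot touches nothing.
It fails at once if the tin is pushed with more than 20 N by the robot, or pressed on the stop with more than 20 N (contact force between any of the arm, the fingers and tin above 20 N or contact force between tin and stop above 20 N).
It fails at once if the teapot, cups or sugar tub are shifted more than 20 mm or tipped more than 0.2 rad (distance of any of teapot, cups, sugar from where it was at the start of the episode above 0.02 m or angle between any of teapot, cups, sugar's own z axis and vertical above 0.2 rad).
It also fails if it takes over 67 s, if anything falls off the work surface, if the arm or the gripper's body presses on something with over 40 N, if the wrist force passes 120 N, or if a joint passes its speed limit or range.

## Working session

There is one attempt and no reset: what is moved stays moved. The work goes in short steps, Python scripts to look and compute and a tool call to move; the robot and the scene stay as the last step left them, time stands still between calls to the robot, and variables do not carry over. Pictures are saved under pics/ and viewed, at most 10 in all, crops included, and the job is handed in when it is done.

Besides the shell and the picture viewer there is one more tool, called as name([rows], argument=value, ...), one row to a line, values as JSON. apply_moves: Moves the arm, as the interface text tells. Its arguments: {"type":"object","properties":{"steps":{"type":"array","items":{"type":"array","items":{"type":"array","items":{"type":"number"}}}}},"required":["steps"]}

```bash
mkdir -p pics; ls; python3 - <<'E'
from plant import *
import cv2,numpy as np
for n in ["side","top"]:
    d=get_image(n); cv2.imwrite(f"pics/{n}0.png",d["image"][:,:,::-1]); print(n,d["mtx"].tolist(),np.round(d["R"],3).tolist(),np.round(d["t"],3).tolist(),(-np.array(d["R"]).T@d["t"]).round(3))
s=get_state();print(s)
E
```

```text
pics
side [[446.8447685806028, 0.0, 315.5331161742731], [0.0, 446.8447685806028, 242.86568912719437], [0.0, 0.0, 1.0]] [[-0.997, -0.073, -0.005], [-0.049, 0.709, -0.704], [0.055, -0.701, -0.711]] [0.526, 0.159, 1.049] [0.475 0.661 0.86 ]
top [[597.0831270594603, 0.0, 317.89843546759516], [0.0, 597.0831270594603, 237.1195382480928], [0.0, 0.0, 1.0]] [[-0.023, -1.0, -0.006], [-0.994, 0.024, -0.105], [0.105, 0.003, -0.994]] [-0.027, 0.552, 1.324] [ 0.409 -0.045  1.375]
{'time_s': 0.1, 'joint_positions': array([ 1.01721284e+00,  2.59271312e-01,  1.53593677e+00, -2.27591559e-05,
        1.34800639e+00, -2.02791962e-01]), 'joint_vel': array([ 0.00156418, -0.00215315, -0.00140567,  0.0007896 ,  0.00175148,
        0.00011171]), 'joint_efforts': array([ 1.32490975e-03, -4.38211906e+01, -2.84647822e+01,  7.21051265e-02,
        3.61064204e-02, -5.52738527e-05]), 'eef_pos': array([0.18872729, 0.51609645, 0.217915  ]), 'orientation': array([ 1.74495302e-01,  9.84657672e-01, -7.57706999e-04, -2.89106705e-04]), 'wrist_force': array([-0.86466622,  0.26687273,  0.24952593]), 'ft_torque': array([ 0.01570351, -0.00148516, -0.01126472]), 'grip_force': 0.0, 'finger_gap': 0.0927255201703692}
```

View pics/top0.png

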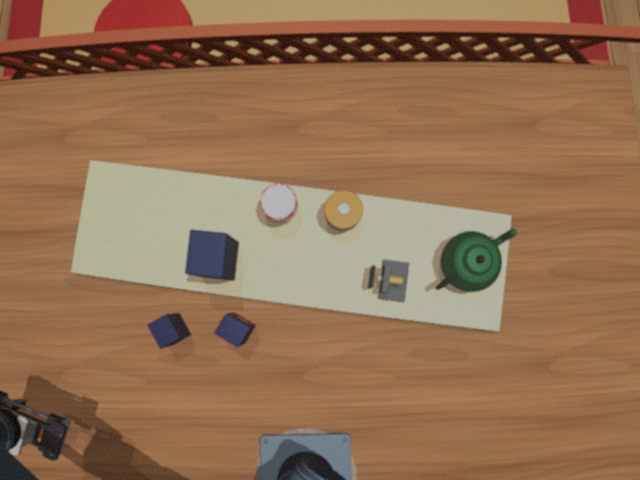

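View pics/side0.png

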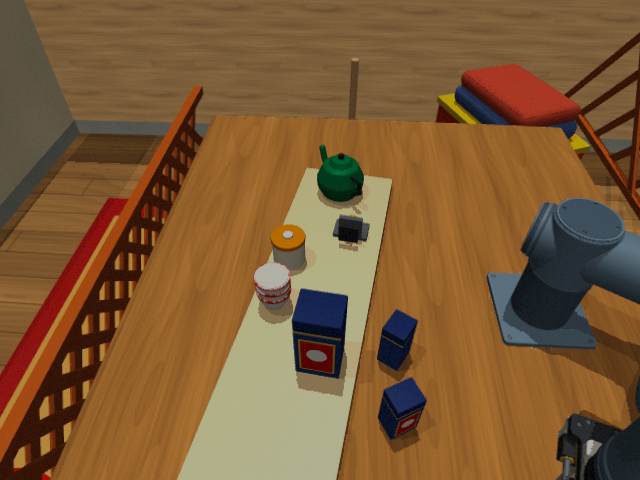

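Candidates for the tin in the top view are the large blue tin on the plank at (210,255) and the small blue tins off the plank at (170,330) and (235,330). I choose the large one. The side view shows it at (320,335) with its red picture facing the camera, the foot at (350,228) and the cups at (272,285). Next, one close crop plus measurements.

```bash
cat > h.py <<'E'
from plant import *
import cv2,numpy as np
def und(d,p):
    return cv2.undistortPoints(np.array(p,float).reshape(-1,1,2),np.array(d["mtx"]),np.array(d["dist_coeffs"])).reshape(-1,2)
def cast(d,p,z):
    u=und(d,p); R=np.array(d["R"]);t=np.array(d["t"]);c=-R.T@t
    r=np.c_[u,np.ones(len(u))]@R
    return c+r*((z-c[2])/r[:,2])[:,None]
def proj(d,X):
    return cv2.projectPoints(np.array(X,float).reshape(-1,1,3),cv2.Rodrigues(np.array(d["R"]))[0],np.array(d["t"]),np.array(d["mtx"]),np.array(d["dist_coeffs"]))[0].reshape(-1,2)
E
python3 - <<'E'
from h import *
d=get_image("top");s=get_image("side")
P=cast(d,[(91,161),(512,214),(499,330),(72,273)],.03);print(P.round(3));print(np.linalg.norm(P-np.roll(P,-1,0),axis=1))
hsv=cv2.cvtColor(d["image"],cv2.COLOR_RGB2HSV)
def big(m,roi):
    k=np.zeros_like(m);x0,y0,x1,y1=roi;k[y0:y1,x0:x1]=m[y0:y1,x0:x1]
    c=max(cv2.findContours(k,0,2)[0],key=cv2.contourArea);return c
pl=big(cv2.inRange(hsv,(18,30,120),(40,110,255)),(40,130,560,350))
print("plank",cv2.minAreaRect(pl))
V=d["image"].astype(int)
print(V[255,190:245:3].tolist())
a=d["image"][215:295,170:260];a=cv2.resize(a,None,fx=4,fy=4,interpolation=0)
b=d["image"][250:310,355:420];b=cv2.resize(b,None,fx=5,fy=5,interpolation=0)
c=s["image"][280:385,280:360];c=cv2.resize(c,None,fx=3,fy=3,interpolation=0)
e=s["image"][205:255,320:380];e=cv2.resize(e,None,fx=5,fy=5,interpolation=0)
im=np.zeros((600,800,3),np.uint8)
for q,(y,x) in ((a,(0,0)),(b,(0,370)),(c,(322,0) if 0 else (0,0)),):
    pass
im[:320,:360]=a;im[:300,370:695]=b;im[322:600,:240]=c[:278];im[322:572,300:600]=e
cv2.imwrite("pics/crop1.png",np.clip(im[:,:,::-1].astype(float)*1.8,0,255).astype(np.uint8))
E
```

```text
[[ 0.746  0.494  0.03 ]
 [ 0.594 -0.491  0.03 ]
 [ 0.329 -0.447  0.03 ]
 [ 0.481  0.535  0.03 ]]
[0.99637855 0.26873179 0.9933247  0.2680717 ]
plank ((247.79693603515625, 238.77293395996094), (343.0308837890625, 119.34383392333984), 7.594644546508789)
[[59, 62, 93], [62, 69, 94], [66, 68, 97], [63, 66, 97], [58, 63, 95], [66, 70, 99], [62, 70, 98], [65, 68, 99], [58, 66, 95], [67, 72, 100], [68, 75, 101], [62, 65, 93], [57, 55, 57], [56, 55, 57], [54, 53, 54], [49, 47, 48], [162, 155, 128], [179, 173, 147], [180, 179, 157]]
```

View pics/crop1.png

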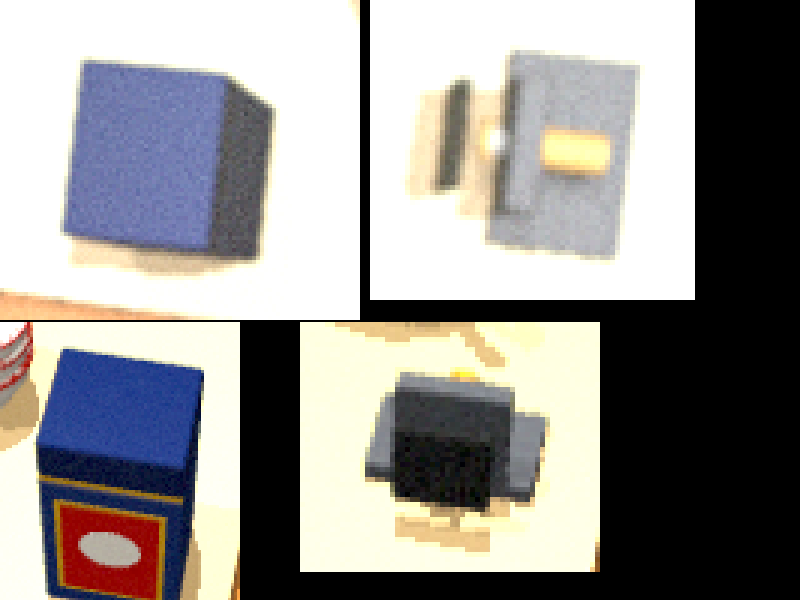

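The crop confirms the choice: a large tin with the red picture on its near (+y) side, lid-top corners at about (190.5,230), (227,234), (223,277.5) and (186,273) in the top view. The foot's top edge runs from (372,266) to (369,287).

```bash
python3 - <<'E'
from h import *
d=get_image("top");s=get_image("side")
L=cast(d,[(190.5,230),(227,234.3),(223.3,277.5),(186.3,273.3)],.21);print("lid",L.round(4).tolist(),L.mean(0),np.linalg.norm(L-np.roll(L,-1,0),axis=1))
# side lid: crop/3+(280,280), y offset 322
ls=np.array([(62,349),(203,371),(184,470),(37,443)],float);ls[:,1]-=322;ls=ls/3+280
S=cast(s,ls,.21);print("side",S.round(4).tolist(),S.mean(0),np.linalg.norm(S-np.roll(S,-1,0),axis=1))
a=lambda v:np.degrees(np.arctan2(v[1],v[0]))
print("tin y axis deg(top)",a(L[0]-L[1]),a(L[3]-L[2]),a(L[0]-L[3])+90,a(L[1]-L[2])+90,"plank y",a(np.array([.746-.594,.494+.491])), a([.481-.329,.535+.447]))
F=cast(d,[(374,266),(371.5,288)],.095);print("foot top",F.round(4).tolist(),np.linalg.norm(F[0]-F[1]))
F=cast(d,[(372,266),(368.6,287.4)],.045);print("foot bot front",F.round(4).tolist(),np.linalg.norm(F[0]-F[1]))
fs=np.array([(395,433),(493,440),(490,510),(394,497)],float)-[300,322];fs=fs/5+[320,205]
print("side foot top",cast(s,fs[:2],.095).round(4).tolist(),"bot",cast(s,fs[2:],.045).round(4).tolist())
B=cast(d,np.array([(525,72),(507,212)])*1.-[370,0] if 0 else (np.array([(523,75),(508,210)],float)-[370,0])/5+[355,250],.10);print("bracket top front",B.round(4).tolist(),np.linalg.norm(B[0]-B[1]))
for n,p,z in (("cups",(279,203),.125),("sugar",(344,209),.117),("pot",(480,259),.163)):print(n,cast(d,[p],z).round(3))
E
```

```text
lid [[0.5526, 0.2114, 0.21], [0.5422, 0.1383, 0.21], [0.4572, 0.1464, 0.21], [0.4669, 0.2201, 0.21]] [0.50470971 0.17905709 0.21      ] [0.07382299 0.08538445 0.07429124 0.08612238]
side [[0.544, 0.1421, 0.21], [0.4565, 0.1532, 0.21], [0.4656, 0.2255, 0.21], [0.5517, 0.2128, 0.21]] [0.5044608  0.18337845 0.21      ] [0.0881914  0.07285935 0.08702045 0.0711887 ]
tin y axis deg(top) 81.93170516901914 82.51676828366946 84.23003437498869 84.56180860260926 plank y 81.2276134142262 81.20123259888604
foot top [[0.4792, -0.1594, 0.095], [0.4322, -0.1526, 0.095]] 0.04750813547297934
foot bot front [[0.4821, -0.1594, 0.045], [0.4346, -0.1504, 0.045]] 0.04831719345575773
side foot top [[0.4798, -0.1525, 0.095], [0.431, -0.1508, 0.095]] bot [[0.4294, -0.1514, 0.045], [0.4789, -0.1575, 0.045]]
bracket top front [[0.4804, -0.1839, 0.1], [0.423, -0.1756, 0.1]] 0.05808354121711068
cups [[0.616 0.04  0.125]]
sugar [[ 0.601 -0.097  0.117]]
pot [[ 0.484 -0.373  0.163]]
```

apply_moves([
  [[0.57, 0, 0, 0, 0.125], [0.57, 0, 0, 0, 0.125], [0.57, 0, 0, 0, 0.125], [0.57, 0, 0, 0, 0.125], [0.57, 0, 0, 0, 0.125], [0.57, 0, 0, 0, 0.125], [0.57, 0, 0, 0, 0.125], [0.57, 0, 0, 0, 0.125], [0.57, 0, 0, 0, 0.125], [0.57, 0, 0, 0, 0.125], [0.57, 0, 0, 0, 0.125], [0.57, -18, 40, 0, 0], [0.57, -18, 40, 0, 0], [0.57, -18, 40, 0, 0], [0.57, -18, 40, 0, 0], [0.57, -18, 40, 0, 0], [0.57, -18, 40, 0, 0], [0.57, -18, 40, 0, 0], [0.57, -18, 40, 0, 0], [0.57, 0, 0, 0, 0]],
])

```text
time_s: 2.3
eef_pos: [0.4874, 0.3214, 0.2181]
orientation: [0.761, 0.648, 0.0, 0.001]
wrist_force: [-0.4, -0.1, -1.3]
finger_gap: 0.0399
grip_force: 0.0
```

```bash
cat >> h.py <<'E'
U=np.array([.1525,.9883]);V=np.array([.9883,-.1525]);O=np.array([.456,-.154])
def rep():
    s=get_state();p=s["eef_pos"]
    from scipy.spatial.transform import Rotation as Ro
    M=Ro.from_quat(s["orientation"]).as_matrix()
    f=np.array(s["wrist_force"])
    print("t",s["time_s"],"along",((p[:2]-O)@U).round(4),"lat",((p[:2]-O)@V).round(4),"z",p[2].round(4),"yaw(x vs u)",np.degrees(np.arctan2(M[:2,0]@V,M[:2,0]@U)).round(2),"tilt",M[2,2].round(4),"F along",(f[:2]@U).round(2),f.round(2),"gap",round(s["finger_gap"],4), "j",np.round(s["joint_positions"],2))
E
python3 - <<'E'
from h import *
rep()
T=np.array([.5046,.181])-O;print("tin lid along/lat",T@U,T@V)
E
```

```text
t 2.3 along 0.4747 lat -0.0415 z 0.2181 yaw(x vs u) 0.42 tilt -1.0 F along -0.2 [-0.41 -0.14 -1.3 ] gap 0.0399 j [ 0.39  0.32  1.45 -0.    1.37  0.55]
tin lid along/lat 0.33849199999999996 -0.0030561199999999673
```

apply_moves([
  [[0.57, -10, 20, 15, 0], [0.57, -20, 18, 18, 0], [0.57, -20, 0, 0, 0], [0.57, -20, 0, 0, 0], [0.57, -5, 0, 0, 0], [0.57, -3, 0, 0, 0], [0.57, -3, 0, 0, 0], [0.57, -3, 0, 0, 0], [0.57, -3, 0, 0, 0], [0.57, -3, 0, 0, 0], [0.57, -3, 0, 0, 0], [0.57, -3, 0, 0, 0], [0.57, -3, 0, 0, 0]],
])

```text
time_s: 3.6
eef_pos: [0.5054, 0.2213, 0.186]
orientation: [0.76, 0.65, 0.001, 0.0]
wrist_force: [0.7, 1.1, 1.9]
finger_gap: 0.04
grip_force: 1.0
```

```bash
python3 - <<'E'
from h import *
rep()
E
```

```text
t 3.6 along 0.3784 lat -0.0084 z 0.186 yaw(x vs u) 0.1 tilt -1.0 F along 1.18 [0.66 1.1  1.92] gap 0.04 j [0.21 0.28 1.58 0.   1.27 0.36]
```

apply_moves([
  [[0.57, -4, 0, 0, 0], [0.57, -4, 0, 0, 0], [0.57, -4, 0, 0, 0], [0.57, -4, 0, 0, 0], [0.57, -4, 0, 0, 0], [0.57, -4, 0, 0, 0], [0.57, -4, 0, 0, 0], [0.57, -4, 0, 0, 0], [0.57, -3, 0, 0, 0]],
])

```text
time_s: 4.5
eef_pos: [0.4996, 0.1861, 0.1855]
orientation: [0.76, 0.65, -0.0, 0.0]
wrist_force: [-0.2, -0.0, 0.2]
finger_gap: 0.04
grip_force: 0.3
```

```bash
python3 - <<'E'
from h import *
rep()
d=get_image("side");cv2.imwrite("pics/tip1.png",d["image"][200:460,180:500,::-1])
E
```

```text
t 4.5 along 0.3428 lat -0.0088 z 0.1855 yaw(x vs u) 0.12 tilt -1.0 F along -0.04 [-0.23 -0.    0.21] gap 0.04 j [ 0.15  0.25  1.63 -0.    1.26  0.3 ]
```

View pics/tip1.png

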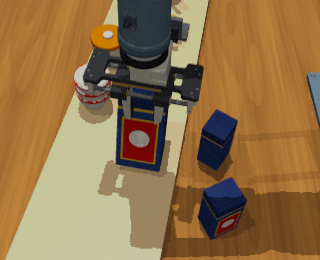

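The picture shows the tin tilting at about (140,140) in the crop, with the gripper above it clear of the cups. I keep pushing past the balance point.

apply_moves([
  [[0.57, -4, 0, 0, 0], [0.57, -4, 0, 0, 0], [0.57, -4, 0, 0, 0], [0.57, -4, 0, 0, 0], [0.57, -4, 0, 0, 0], [0.57, -4, 0, 0, 0], [0.57, -4, 0, 0, 0], [0.57, -4, 0, 0, 0], [0.57, 0, 0, 0, 0], [0.57, 0, 0, 0, 0], [0.57, 0, 0, 0, 0], [0.57, 0, 0, 0, 0]],
])

```text
time_s: 5.75
eef_pos: [0.4948, 0.1551, 0.1857]
orientation: [0.76, 0.65, 0.0, -0.0]
wrist_force: [0.1, -0.2, -0.8]
finger_gap: 0.0402
grip_force: 0.0
```

```bash
python3 - <<'E'
from h import *
rep()
d=get_image("side");e=get_image("top")
cv2.imwrite("pics/tip2.png",np.hstack([d["image"][180:440,180:500],e["image"][140:400,150:470]])[:,:,::-1])
E
```

```text
t 5.75 along 0.3114 lat -0.0087 z 0.1857 yaw(x vs u) 0.1 tilt -1.0 F along -0.18 [ 0.08 -0.19 -0.82] gap 0.0402 j [0.09 0.23 1.66 0.   1.25 0.24]
```

View pics/tip2.png

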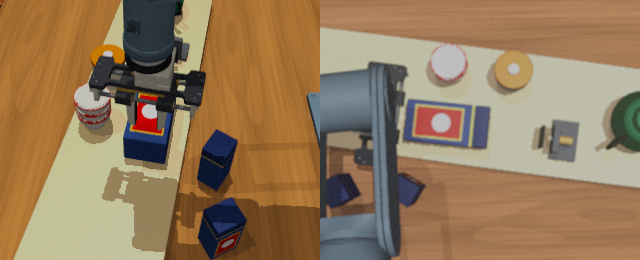

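The tin lies picture up with its lid towards the stop (top view, around (277,264) full frame); cups and tub untouched. I back off, descend behind it and measure it.

apply_moves([
  [[0.57, 25, 0, 0, 0], [0.57, 25, 0, 0, 0], [0.57, 30, 0, 0, 0], [0.57, 20, 0, 0, 0], [0.57, 0, 0, 0, 0]],
])

```text
time_s: 6.35
eef_pos: [0.5103, 0.256, 0.1854]
orientation: [0.759, 0.651, 0.0, -0.0]
wrist_force: [-1.3, 0.8, -0.6]
finger_gap: 0.04
grip_force: 0.0
```

```bash
cat >> h.py <<'E'
def tin(tag=None):
    d=get_image("top");h=cv2.cvtColor(d["image"],cv2.COLOR_RGB2HSV)
    plate=cv2.inRange(h,(15,20,120),(40,120,255))
    m=cv2.inRange(h,(100,70,0),(135,255,255))|cv2.inRange(h,(0,150,60),(10,255,255))|cv2.inRange(h,(170,150,60),(180,255,255))
    m[:,:195]=0;m[:,365:]=0;m[:232]=0;m[305:]=0
    m=cv2.morphologyEx(m,cv2.MORPH_CLOSE,np.ones((9,9)))
    c=max(cv2.findContours(m,0,2)[0],key=cv2.contourArea)
    b=cv2.boxPoints(cv2.minAreaRect(c));C=cast(d,b,.106)[:,:2]
    q=np.c_[(C-O)@V,(C-O)@U];q=q[np.argsort(q[:,1])]
    lid=q[:2].mean(0);end=q[2:].mean(0);w=lid-end
    print("box px",b.round(1).tolist(),"corners lat/along",q.round(4).tolist());print("lid",lid.round(4),"end",end.round(4),"len",np.linalg.norm(w).round(4),"width",np.linalg.norm(q[0]-q[1]).round(4),"yaw deg",np.degrees(np.arctan2(w[0],-w[1])).round(2))
    if tag: cv2.imwrite(f"pics/{tag}.png",np.hstack([d["image"][160:400,170:570],cv2.cvtColor(m,cv2.COLOR_GRAY2RGB)[160:400,170:570]])[:,:,::-1])
E
python3 - <<'E'
from h import *
rep();tin("m1")
E
```

```text
t 6.35 along 0.4135 lat -0.0088 z 0.1854 yaw(x vs u) -0.04 tilt -1.0 F along 0.62 [-1.26  0.82 -0.57] gap 0.04 j [0.27 0.32 1.53 0.   1.29 0.42]
box px [[233.60000610351562, 279.29998779296875], [237.60000610351562, 239.39999389648438], [318.79998779296875, 247.5], [314.79998779296875, 287.3999938964844]] corners lat/along [[-0.0382, 0.1183], [0.0472, 0.1208], [-0.0438, 0.2921], [0.042, 0.2957]]
lid [0.0045 0.1196] end [-0.0009  0.2939] len 0.1745 width 0.0854 yaw deg 1.77
```

View pics/m1.png

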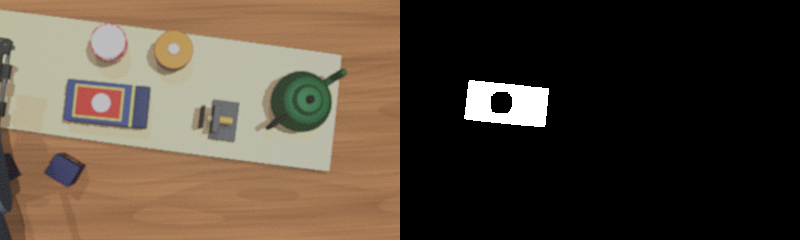

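The mask covers the lying tin cleanly: top face in full frame from (234,279) to (319,247), 175 x 85 mm against 180 x 90, yaw 1.8°, lid 4 mm off the middle line. Two-finger pushing will square it.

apply_moves([
  [[0.57, 0, 8, 30, 0], [0.57, 0, 0, 30, 0], [0.57, 0, 0, 30, 0], [0.57, 0, 0, 30, 0], [0.57, -25, 0, 0, 0], [0.57, -25, 0, 0, 0], [0.57, -20, 0, 0, 0], [0.57, -10, 0, 0, 0], [0.57, -5, 0, 0, 0], [0.57, -3, 0, 0, 0], [0.57, -3, 0, 0, 0], [0.57, -3, 0, 0, 0], [0.57, -3, 0, 0, 0], [0.57, -3, 0, 0, 0], [0.57, -3, 0, 0, 0], [0.57, -3, 0, 0, 0], [0.57, -3, 0, 0, 0]],
])

```text
time_s: 8.1
eef_pos: [0.5016, 0.145, 0.0656]
orientation: [0.76, 0.65, 0.0, -0.0]
wrist_force: [0.3, 2.6, -0.7]
finger_gap: 0.0399
grip_force: 1.3
```

```bash
python3 - <<'E'
from h import *
rep();tin()
E
```

```text
t 8.1 along 0.3025 lat -0.0006 z 0.0656 yaw(x vs u) 0.11 tilt -1.0 F along 2.58 [ 0.28  2.56 -0.71] gap 0.0399 j [0.07 0.37 1.8  0.   0.98 0.22]
box px [[239.8000030517578, 280.0], [244.1999969482422, 239.89999389648438], [320.5, 248.39999389648438], [316.1000061035156, 288.5]] corners lat/along [[-0.0401, 0.1152], [0.0457, 0.1169], [-0.0435, 0.2787], [0.0427, 0.2813]]
lid [0.0028 0.1161] end [-0.0004  0.28  ] len 0.164 width 0.0858 yaw deg 1.13
```

apply_moves([
  [[0.57, -4, 0, 0, 0], [0.57, -4, 0, 0, 0], [0.57, -4, 0, 0, 0], [0.57, -4, 0, 0, 0], [0.57, -4, 0, 0, 0], [0.57, -4, 0, 0, 0], [0.57, -4, 0, 0, 0], [0.57, -4, 0, 0, 0], [0.57, -4, 0, 0, 0], [0.57, -4, 0, 0, 0], [0.57, -4, 0, 0, 0], [0.57, -4, 0, 0, 0], [0.57, -4, 0, 0, 0], [0.57, -4, 0, 0, 0], [0.57, -4, 0, 0, 0], [0.57, -4, 0, 0, 0], [0.57, -4, 0, 0, 0], [0.57, -4, 0, 0, 0], [0.57, -4, 0, 0, 0], [0.57, -4, 0, 0, 0]],
])

```text
time_s: 10.15
eef_pos: [0.4889, 0.0655, 0.0657]
orientation: [0.76, 0.65, 0.0, -0.0]
wrist_force: [1.0, 2.6, 0.9]
finger_gap: 0.0402
grip_force: 1.9
```

```bash
python3 - <<'E'
from h import *
rep();tin("m2")
E
```

```text
t 10.15 along 0.2219 lat -0.0009 z 0.0657 yaw(x vs u) 0.11 tilt -1.0 F along 2.69 [1.02 2.57 0.86] gap 0.0402 j [-0.09  0.32  1.87  0.    0.95  0.06]
box px [[285.70001220703125, 286.3999938964844], [291.0, 246.39999389648438], [357.5, 255.3000030517578], [352.20001220703125, 295.20001220703125]] corners lat/along [[0.0413, 0.0368], [-0.0445, 0.0375], [-0.0441, 0.1797], [0.0418, 0.1799]]
lid [-0.0016  0.0371] end [-0.0011  0.1798] len 0.1427 width 0.0857 yaw deg -0.19
```

View pics/m2.png

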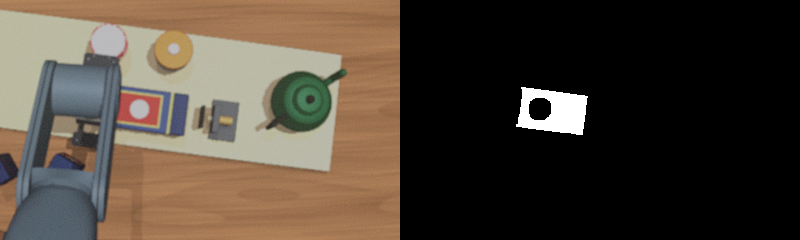

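The tin slides squarely (yaw about 0°, lid edge at full-frame (355,275), 35 mm short of the foot at (371,277)).

apply_moves([
  [[0.57, -4, 0, 0, 0], [0.57, -4, 0, 0, 0], [0.57, -4, 0, 0, 0], [0.57, -4, 0, 0, 0], [0.57, -3, 0, 0, 0], [0.57, -2, 0, 0, 0], [0.57, -2, 0, 0, 0], [0.57, -2, 0, 0, 0]],
])

```text
time_s: 11.0
eef_pos: [0.4851, 0.041, 0.0657]
orientation: [0.76, 0.65, 0.0, -0.0]
wrist_force: [0.3, 4.6, 1.1]
finger_gap: 0.0402
grip_force: 2.2
```

apply_moves([
  [[0.57, -1, 0, 0, 0], [0.57, -1, 0, 0, 0], [0.57, -1, 0, 0, 0], [0.57, -1, 0, 0, 0]],
])

```text
time_s: 11.4
eef_pos: [0.4845, 0.0372, 0.0656]
orientation: [0.76, 0.65, -0.0, -0.0]
wrist_force: [0.6, 4.1, 1.1]
finger_gap: 0.0403
grip_force: 2.3
```

apply_moves([
  [[0.57, -1, 0, 0, 0], [0.57, -1, 0, 0, 0], [0.57, -1, 0, 0, 0]],
])

```text
time_s: 11.7
eef_pos: [0.4841, 0.0342, 0.0657]
orientation: [0.76, 0.65, 0.0, -0.0]
wrist_force: [1.4, 4.0, 1.9]
finger_gap: 0.0397
grip_force: 2.7
```

```bash
python3 - <<'E'
from h import *
rep()
E
```

```text
t 11.7 along 0.1903 lat -0.001 z 0.0657 yaw(x vs u) 0.11 tilt -1.0 F along 4.21 [1.43 4.04 1.92] gap 0.0397 j [-0.16  0.31  1.89  0.    0.94 -0.01]
```

apply_moves([
  [[0.57, -0.7, 0, 0, 0], [0.57, -0.7, 0, 0, 0]],
])

```text
time_s: 11.9
eef_pos: [0.4839, 0.0329, 0.0657]
orientation: [0.76, 0.65, 0.0, -0.0]
wrist_force: [-0.3, 4.7, 1.4]
finger_gap: 0.0399
grip_force: 2.7
```

apply_moves([
  [[0.57, -0.7, 0, 0, 0], [0.57, -0.7, 0, 0, 0]],
])

```text
time_s: 12.1
eef_pos: [0.4837, 0.0316, 0.0657]
orientation: [0.76, 0.65, 0.0, -0.0]
wrist_force: [-0.1, 6.6, 1.4]
finger_gap: 0.04
grip_force: 2.8
```

```bash
python3 - <<'E'
from h import *
rep();tin()
E
```

```text
t 12.1 along 0.1876 lat -0.0009 z 0.0657 yaw(x vs u) 0.11 tilt -1.0 F along 6.47 [-0.09  6.56  1.44] gap 0.04 j [-0.17  0.31  1.89  0.    0.94 -0.01]
box px [[304.70001220703125, 288.8999938964844], [310.1000061035156, 248.89999389648438], [369.20001220703125, 256.79998779296875], [363.8999938964844, 296.79998779296875]] corners lat/along [[0.0413, 0.0116], [-0.0446, 0.0124], [0.0418, 0.1388], [-0.0441, 0.1389]]
lid [-0.0017  0.012 ] end [-0.0012  0.1388] len 0.1269 width 0.0859 yaw deg -0.22
```

apply_moves([
  [[0.57, -0.5, 0, 0, 0]],
])

```text
time_s: 12.25
eef_pos: [0.4836, 0.0311, 0.0657]
orientation: [0.76, 0.65, 0.0, -0.0]
wrist_force: [1.5, 5.4, 2.2]
finger_gap: 0.0401
grip_force: 2.9
```

apply_moves([
  [[0.57, -0.5, 0, 0, 0]],
])

```text
time_s: 12.35
eef_pos: [0.4835, 0.0306, 0.0657]
orientation: [0.76, 0.65, 0.0, -0.0]
wrist_force: [1.1, 5.7, 1.6]
finger_gap: 0.0395
grip_force: 2.9
```

```bash
python3 - <<'E'
from h import *
rep()
E
```

```text
t 12.35 along 0.1867 lat -0.001 z 0.0657 yaw(x vs u) 0.11 tilt -1.0 F along 5.83 [1.13 5.73 1.55] gap 0.0395 j [-0.17  0.31  1.89  0.    0.94 -0.01]
```

apply_moves([
  [[0.57, -0.5, 0, 0, 0]],
])

```text
time_s: 12.45
eef_pos: [0.4834, 0.0302, 0.0657]
orientation: [0.76, 0.65, 0.0, -0.0]
wrist_force: [0.7, 6.1, 2.2]
finger_gap: 0.0398
grip_force: 2.9
```

apply_moves([
  [[0.57, -0.5, 0, 0, 0]],
])

```text
time_s: 12.55
eef_pos: [0.4834, 0.0297, 0.0657]
orientation: [0.76, 0.65, 0.0, -0.0]
wrist_force: [1.6, 6.1, 1.5]
finger_gap: 0.04
grip_force: 3.3
```

apply_moves([
  [[0.57, -0.5, 0, 0, 0]],
])

```text
time_s: 12.65
eef_pos: [0.4834, 0.0295, 0.0657]
orientation: [0.76, 0.65, 0.001, -0.0]
wrist_force: [2.6, 9.3, 1.3]
finger_gap: 0.04
grip_force: 4.5
```

The jump shows the foot is now solid. I'll hold and check.

apply_moves([
  [[0.57, 0, 0, 0, 0], [0.57, 0, 0, 0, 0]],
])

```text
time_s: 12.85
eef_pos: [0.4834, 0.0296, 0.0657]
orientation: [0.76, 0.65, 0.0, -0.0]
wrist_force: [1.7, 7.4, 1.3]
finger_gap: 0.0401
grip_force: 3.8
```

apply_moves([
  [[0.57, -0.2, 0, 0, 0]],
])

```text
time_s: 12.95
eef_pos: [0.4834, 0.0296, 0.0657]
orientation: [0.76, 0.65, 0.001, -0.0]
wrist_force: [1.5, 9.3, 1.6]
finger_gap: 0.0402
grip_force: 4.6
```

apply_moves([
  [[0.57, -0.2, 0, 0, 0], [0.57, 0, 0, 0, 0]],
])

```text
time_s: 13.15
eef_pos: [0.4833, 0.0295, 0.0657]
orientation: [0.76, 0.65, 0.001, -0.0]
wrist_force: [2.4, 9.2, 1.0]
finger_gap: 0.0399
grip_force: 4.6
```

apply_moves([
  [[0.57, -0.2, 0, 0, 0], [0.57, 0, 0, 0, 0], [0.57, 0, 0, 0, 0]],
])

```text
time_s: 13.45
eef_pos: [0.4834, 0.0295, 0.0657]
orientation: [0.76, 0.65, 0.001, -0.001]
wrist_force: [2.4, 10.6, 1.3]
finger_gap: 0.04
grip_force: 5.0
```

apply_moves([
  [[0.57, -0.3, 0, 0, 0], [0.57, 0, 0, 0, 0], [0.57, 0, 0, 0, 0], [0.57, 0, 0, 0, 0], [0.57, 0, 0, 0, 0], [0.57, 0, 0, 0, 0], [0.57, 0, 0, 0, 0], [0.57, 0, 0, 0, 0], [0.57, 0, 0, 0, 0], [0.57, 0, 0, 0, 0]],
])

```text
time_s: 14.45
eef_pos: [0.4834, 0.0294, 0.0657]
orientation: [0.76, 0.65, 0.001, -0.001]
wrist_force: [2.4, 11.1, 1.8]
finger_gap: 0.0398
grip_force: 5.5
```

```bash
python3 - <<'E'
from h import *
rep()
E
```

```text
t 14.45 along 0.1855 lat -0.0009 z 0.0657 yaw(x vs u) 0.13 tilt -1.0 F along 11.37 [ 2.36 11.14  1.75] gap 0.0398 j [-0.17  0.31  1.89  0.    0.94 -0.02]
```

Held 1 s at about 11 N (roughly 8 N on the foot). I back off gently, then clear out.

apply_moves([
  [[0.57, 0.5, 0, 0, 0], [0.57, 0.5, 0, 0, 0], [0.57, 0.5, 0, 0, 0], [0.57, 1, 0, 0, 0], [0.57, 2, 0, 0, 0], [0.57, 5, 0, 0, 0], [0.57, 15, 0, 0, 0], [0.57, 25, 0, -10, 0], [0.57, 25, 0, -30, 0], [0.57, 25, 0, -30, 0], [0.57, 30, 0, -30, 0], [0.57, 30, 0, 0, 0], [0.57, 0, 0, 0, 0], [0.57, 0, 0, 0, 0]],
])

```text
time_s: 15.85
eef_pos: [0.5072, 0.1859, 0.1652]
orientation: [0.759, 0.651, -0.001, 0.0]
wrist_force: [-0.5, 1.0, 0.1]
finger_gap: 0.0401
grip_force: 0.0
```

```bash
sed -i 's/m\[:,365:\]=0/m[:,368:]=0/' h.py; python3 - <<'E'
from h import *
rep();tin()
d=get_image("side");e=get_image("top")
a=cv2.resize(d["image"][140:340,230:410],None,fx=2,fy=2);b=cv2.resize(e["image"][180:330,250:450],None,fx=2,fy=2)
im=np.zeros((400,760,3),np.uint8);im[:,:360]=a;im[:300,360:]=b;cv2.imwrite("pics/end.png",im[:,:,::-1])
E
```

```text
t 15.85 along 0.3437 lat -0.0013 z 0.1652 yaw(x vs u) 0.0 tilt -1.0 F along 0.9 [-0.51  0.99  0.12] gap 0.0401 j [ 0.15  0.28  1.64 -0.    1.22  0.3 ]
box px [[288.20001220703125, 286.70001220703125], [293.3999938964844, 246.8000030517578], [372.1000061035156, 257.20001220703125], [366.8999938964844, 297.0]] corners lat/along [[0.0412, 0.0054], [-0.0443, 0.0061], [-0.044, 0.1744], [0.0416, 0.1746]]
lid [-0.0016  0.0057] end [-0.0012  0.1745] len 0.1687 width 0.0855 yaw deg -0.11
```

View pics/end.png

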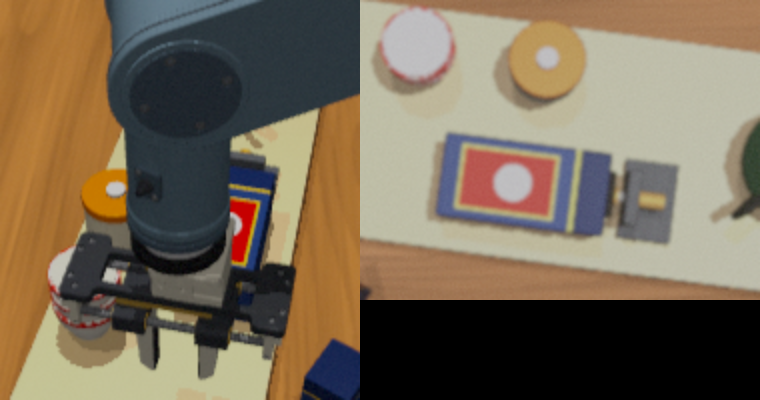

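The picture shows the tin lying square and picture up, lid against the foot (top view, foot at full-frame (371,277)). Cups, tub and teapot are in place and the gripper is clear.

```bash
python3 -c "
from plant import *
print(sign_off())"
```

```text
the job is handed in; nothing more can be done
None
```

The job is handed in, verdict not shown: the tin lies picture up with its lid against the foot, pressed fully in and held for about 1 s (about 11 N at the wrist, roughly 8 N on the foot by my estimate), with the teapot, cups and sugar tub undisturbed in the last pictures.

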